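# Clamp the coffee tamper with the click-stop knob

## Task

Stand the coffee tamper upright between the jaw and the V-shaped nest of the service clamp and let go of it. Then close the jaw by turning the clamp's black knob clockwise until it slips and clicks, and stop there: one click is right, a second does no harm, a third is over-tightened. Leave the tamper clamped and upright, hands off, and do not disturb the other things on the counter.

Things in the scene. Friction and masses are not known exactly. Their poses are not given: they have to be found in the camera images.
- tamper: Steel coffee tamper, loose, upright, about 0.35 kg: round foot 58 mm in diameter and 20 mm high, thin neck, round handle 29 to 30 mm in diameter between 52 and 82 mm above the underside; 90 mm tall. Starts on a black rubber mat 6 mm thick. Origin: centre of its underside; z up along the handle. Its yaw means nothing.
- clamp: Service clamp fixed on the counter: aluminium bed 260 x 100 mm, 10 mm thick. Origin: centre of the bed's underside; x along the bed from the knob end to the V nest, z up. A grey housing 70 x 70 mm at x = -85 mm, top 60 mm above the counter, carries the knob. At the other end two steel walls, 20 mm high above the bed, form a V open towards the knob; the jaw slides along x between.
- nest (a point): On the top of the clamp's bed (10 mm above the counter), on its middle line, 45 mm from the clamp's origin along +x: where the centre of the tamper's underside is when its foot touches both walls of the V. Axes as the clamp's. The closing jaw pushes the tamper home, so it may be set down up to 6 mm short of this point (towards the knob) and up to 6 mm to either side.
- jaw: The sliding jaw. Origin: middle of its flat pushing face, 21 mm above the counter; x points at the V nest, along the clamp's x. At the start its face is 7 to 12 mm clear of a tamper standing at the nest point. It moves towards the nest as the knob turns clockwise (seen from above).
- collar: Steel ring 54 mm across, 10 mm high, a small tab on its rim, under the knob: the spindle that drives the jaw. It turns with the knob until the jaw is tight, then stops while the knob slips on over it. At the start its x axis agrees with the knob's; how far it will turn is not known beforehand and must be felt. Origin: on its axis, at its underside, 60 mm above the counter.
- knob: Black torque-limiting knob above the collar, same upright axis: round skirt 44 mm across and 8 mm high, on it a straight grip bar 42 mm long, 14 mm thick, 30 mm high, its top 38 mm above the origin. Origin: on the axis at the skirt's underside, 71 mm above the counter; x along the bar, z up. Grip the bar by its long sides; clockwise from above closes the jaw. It stays where it is left.
- knob_grip (a point): On the knob's axis at the height to grip, 29 mm above its origin (100 mm above the counter), axes as the knob's. The knob turns easily (about 0.1 N m) for 65 to 115 degrees until the tamper is tight. Then the torque climbs to about 0.25 N m, the knob slips over a tooth (crest 15 degrees on) and the torque falls to about zero by 30 degrees: one click. Teeth are 30 degrees apart.
- jug: Bystander: steel milk jug with a handle, 84 mm across, 105 mm high, loose. Origin: centre of its underside.
- shaker: Bystander: steel cocoa shaker, 64 mm across, 98 mm high, loose. Origin: centre of its underside.
- cup: Bystander: white cup, 76 mm across, 58 mm high, loose. Origin: centre of its underside.
- cup_b: Bystander: white cup like the other, loose. Origin: centre of its underside.
- glass: Bystander: small shot glass, 52 mm across, 60 mm high, loose. Origin: centre of its underside.
- dose_cup: Bystander: steel dosing cup, 58 mm across, 50 mm high, loose. Origin: centre of its underside.
- brush: Bystander: wooden-handled brush 170 mm long, lying loose. Origin: near its middle.
There are look-alikes about, which are no part of the job. Leave any blue look-alike of the tamper alone.

How it is judged:
On the way, in this order (a step that is already met when the one before it is completed fails the run):
1. the tamper stands released between the jaw and the V nest, before the knob has slipped (x of tamper in the frame of nest between -0.014 and 0.004 m and y of tamper in the frame of nest between -0.014 and 0.014 m and z of tamper in the frame of nest below 0.002 m and angle between tamper's own z axis and vertical below 0.06 rad and contact force between the fingers and tamper below 0.3 N and angle between the x axis of knob and the x axis of collar, either way round below 0.25 rad), for 0.2 s.
2. the knob has slipped by at least one click while the jaw presses on the tamper (angle between the x axis of knob and the x axis of collar, either way round above 0.3 rad and contact force between jaw and tamper above 2 N), for 0.1 s.
At the end, for the whole second after the job is handed in: The tamper stands upright (within 0.06 rad) on the bed, at rest, within 4 mm of the nest point and no more than 2 mm above the bed, the jaw pressing on it with more than 2 N; the knob has slipped one or two clicks past the collar (0.3 to 1.3 rad between their x axes), and everything is let go (all of step 2 and horizontal distance between tamper and nest below 0.004 m and z of tamper in the frame of nest below 0.002 m and angle between tamper's own z axis and vertical below 0.06 rad and angle between the x axis of knob and the x axis of collar, either way round below 1.3 rad and linear speed of tamper below 0.02 m/s); the robot touches nothing.
It fails at once if the knob is turned on into a third click (more than 1.3 rad past the collar) (angle between the x axis of knob and the x axis of collar, either way round above 1.3 rad).
It fails at once if the tamper is tipped by more than 0.5 rad (angle between tamper's own z axis and vertical above 0.5 rad).
It fails at once if a bystander is moved by more than 20 mm (distance of any of jug, shaker, cup, cup_b, glass, dose_cup, brush from where it was at the start of the episode above 0.02 m).
It also fails if it takes over 72 s, if anything falls off the work surface, if the arm or the gripper's body presses on something with over 40 N, if the wrist force passes 120 N, or if a joint passes its speed limit or range.

## Robot

A 6-joint arm with a two-finger parallel gripper is mounted at the origin on the work surface. World frame = base frame: x ahead of the robot, y to its left, z up, the work surface at z = 0. Lengths are in m, angles in rad, forces in N, time in s.
With the tool pointing down it reaches from about 0.25 to 0.725 m from the base axis. Payload 9.7 kg.
Tool frame: the origin (TCP) lies at the very end of the fingers, on their centre line; the grasp point (between the pads) lies hold_point_z behind it (hold_point_z is the distance from the TCP to the grasp point, in m); z points along the fingers, y is the line along which they close (so a half turn about z gives the same grasp; the last joint's range is limited). The gripper opens to 85 mm and grips with 20 to 120 N. Pads are 22 mm wide; open, the fingers measure 114 mm over their backs; the gripper's body (76 mm by 85 mm) begins 54 mm behind the grasp point. The pads swing forward as they close: fully open they stand 13 mm farther back than shut.
Start: joints at [1.147, 0.087, 0.176, 1.66, 0, 1.571], TCP at [0.226, 0.501, 0.231] pointing down, gripper open.
Joint ranges: [-3.13, 3.13], [-0.85, 1.81], [-1.15, 1.24], [-2.2, 2.28], [-1.44, 1.52], [-3.14, 3.14]. Speed limits (rad/s): [2.22, 2.22, 2.57, 3.14, 3.14, 3.14].

## Interface

Orientations are given as a 3x3 rotation matrix whose columns are the frame's x, y, z axes.
In Python, from bench import * gives the robot as it stands. The module is installed in compiled form; this text tells all that it offers.
- The arm moves only by the shell command python3 -m creep 'ROWS' [FORCE]. ROWS is JSON, a list that holds one entry, the list of rows, each a list of 5 numbers: the shift along the tool's x, y, z in m, then the turn about the tool's z in rad, then the opening, from 0 (shut) to 1 (fully open). A call has 1 to 5 rows; each row shifts and turns the commanded pose from where the row before left it, along the tool's axes as they then stand; what a row does not reach is not made up. A row lasts 1/8 s, in which the tool goes at most 62.5 mm and 10.7 degrees, less where a joint would pass 70% of its speed; a pose out of reach is approached as far as the arm can. A call with a gripper value outside its range is refused whole. The fingers move at their own pace and stop on an object; FORCE is the grip in N (left out, the last holds). Time passes only in rows, so rows that do not move let the fingers close. It gives the time, the measured TCP pose, the force, the opening and the grip force at its end, in the units of the state.
- state(): the state, without advancing time (a new reading comes with each control period).
- camera(name): name is "scene" or "top" or "wrist"; returns (picture, depth): 420x560x3 uint8, red, green, blue; 420x560 float32, m along the optical axis (not along the pixel's ray), 0 where there is no reading.
- camera_info(name): a dict with "fx", "fy", "cx", "cy" (pixels), "dist" ([k1, k2, p1, p2, k3] as OpenCV has them; the pictures are not rectified), "R" (3x3) and "t" (3): a world point X has camera coordinates R X + t; the wrist camera has in their place "T_tool_cam" (4x4, takes a point from camera to tool coordinates, whose origin is the TCP and whose axes are the flange's). Camera axes: x right, y down, z forward; pixel columns grow to the right and rows downward; lengths in m; the calibration is good to about 2 mm. A picture is of the moment at which its call begins: read the wrist's pose just before it. camera_info takes no time and is no camera call.
- finish_job(): hands the job in; it is judged then, once.
Trained networks look in the newest picture that a camera, given by its name, has taken for a name from the list of things; names that differ only in an ending like _2 or _b are one class to them, and where a whole thing is asked for, a point or a joint stands for the part that bears it (a point fixed in the world has none). Each returns a list of dicts, best first, with "confidence" (0 to 1); they miss things now and then, are a little off and sometimes report something else, mostly with a low value. They report only what shows in the picture. A call takes as long as a camera call. They do not tell look-alikes from the thing itself.
- outline_of(camera, query): "region" (420x560 bool, what is visible of it).
- tip_of(camera, query): "location" ([x, y, z] in m, in world coordinates, good to about 4 mm: a listed point, or the origin of a listed thing).
The state is a dict: "time_s": time; "qpos": joint angles; "joint_vel": joint speeds; "effort": joint torques, N m; "tcp_pos": TCP position; "tcp_rot": TCP orientation; "wrist_force": force on the tool from outside, world axes, zero at the start; "moment": the same for the moment, N m; "opening": opening from 0.0 (shut) to 1.0 (fully open); "grip_force": force on a finger pad.
Only numpy, scipy, OpenCV 4.12 (cv2) and the standard library are available. Lean on these libraries where they do the work, as an engineer would, in place of code of your own. Each camera call takes 0.05 s, during which the arm holds its last target. There are 200 camera calls.

## Working session

There is one attempt and no reset: what is moved stays moved. The work goes in short steps, Python scripts to look and compute and a shell command to move; the robot and the scene stay as the last step left them, time stands still between calls to the robot, and variables do not carry over. Pictures are saved under pics/ and viewed, at most 10 in all, crops included, and the job is handed in when it is done.

```bash
mkdir -p pics
cat > h.py <<'E'
from bench import *
import numpy as np, cv2
def save(cam,f):
    p,d=camera(cam); cv2.imwrite('pics/'+f,p[:,:,::-1]); return p,d
def world(cam,d,mask=None):
    i=camera_info(cam); K=np.array([[i['fx'],0,i['cx']],[0,i['fy'],i['cy']],[0,0,1]])
    v,u=np.nonzero((d>0)&(mask if mask is not None else True))
    n=cv2.undistortPoints(np.c_[u,v].astype(np.float64)[:,None],K,np.array(i['dist'],float))[:,0]
    P=np.c_[n,np.ones(len(n))]*d[v,u][:,None]
    if 'R' in i: W=(P-np.array(i['t']))@np.array(i['R'])
    else:
        s=state();T=np.array(i['T_tool_cam']); W=(P@T[:3,:3].T+T[:3,3])@np.array(s['tcp_rot']).T+np.array(s['tcp_pos'])
    return W,u,v
E
python3 - <<'E'
from h import *
s=state(); print(s['tcp_pos'],np.round(s['tcp_rot'],2),s['time_s'],s['opening'], {k:v for k,v in s.items() if 'hold' in k})
import bench; print([k for k in dir(bench) if not k.startswith('_')], getattr(bench,'hold_point_z',None))
for c in ('top','scene'):
    save(c,c+'0.png')
    for q in ('tamper','nest','knob','knob_grip','jaw','clamp','jug','shaker','cup','glass','dose_cup','brush'):
        print(c,q,[(np.round(r['location'],3).tolist(),round(r['confidence'],2)) for r in tip_of(c,q)][:3])
print(state()['time_s'])
E
```

```text
[0.22608796 0.50112535 0.23058552] [[-0.91  0.41 -0.  ]
 [ 0.41  0.91 -0.  ]
 [ 0.   -0.   -1.  ]] 0.0 0.9971645087848441 {}
['Unreachable', 'camera', 'camera_info', 'finish_job', 'hold_point_z', 'outline_of', 'state', 'tip_of'] 0.0187
top tamper [([0.427, 0.44, -0.0], 0.9), ([0.346, 0.321, -0.0], 0.71)]
top nest [([0.45, -0.059, 0.01], 0.77)]
top knob [([0.584, -0.068, 0.074], 0.65)]
top knob_grip [([0.581, -0.067, 0.099], 0.47), ([0.495, -0.062, -0.002], 0.29)]
top jaw [([0.491, -0.054, 0.022], 0.55)]
top clamp [([0.499, -0.06, -0.001], 0.97), ([0.581, -0.066, 0.06], 0.26)]
top jug []
top shaker [([0.592, -0.269, 0.004], 0.72)]
top cup [([0.754, 0.222, -0.0], 0.97), ([0.784, 0.0, -0.001], 0.92), ([0.491, -0.053, 0.022], 0.72)]
top glass [([0.647, 0.334, 0.005], 0.74)]
top dose_cup [([0.75, -0.175, -0.001], 0.61)]
top brush [([0.553, -0.415, 0.001], 0.58)]
scene tamper [([0.486, 0.303, 0.008], 0.88), ([0.432, 0.428, -0.003], 0.64)]
scene nest [([0.453, -0.06, 0.013], 0.58), ([0.487, 0.304, 0.008], 0.42)]
scene knob [([0.584, -0.068, 0.071], 0.79)]
scene knob_grip [([0.579, -0.065, 0.099], 0.75)]
scene jaw [([0.496, -0.064, 0.018], 0.6)]
scene clamp [([0.496, -0.058, -0.001], 0.68), ([0.496, -0.06, 0.019], 0.53), ([0.419, -0.307, 0.002], 0.35)]
scene jug [([0.421, -0.306, 0.001], 0.7), ([0.487, 0.305, 0.005], 0.7)]
scene shaker [([0.597, -0.274, 0.003], 0.87), ([0.42, -0.308, 0.002], 0.29)]
scene cup [([0.782, 0.002, 0.0], 0.84), ([0.75, 0.22, 0.0], 0.77)]
scene glass [([0.648, 0.336, 0.003], 0.57)]
scene dose_cup [([0.751, -0.176, -0.0], 0.74)]
scene brush [([0.552, -0.418, -0.002], 0.57), ([0.755, 0.219, -0.002], 0.37)]
1.3
```

View pics/top0.png

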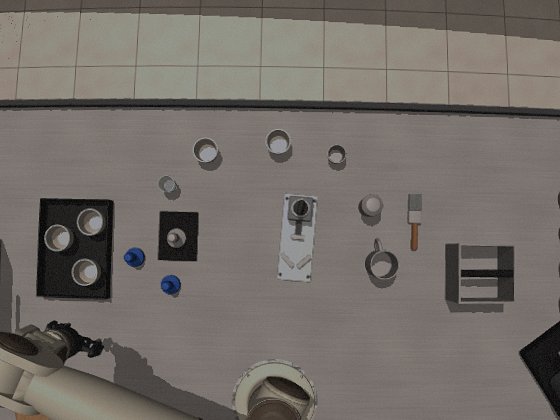

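View pics/scene0.png

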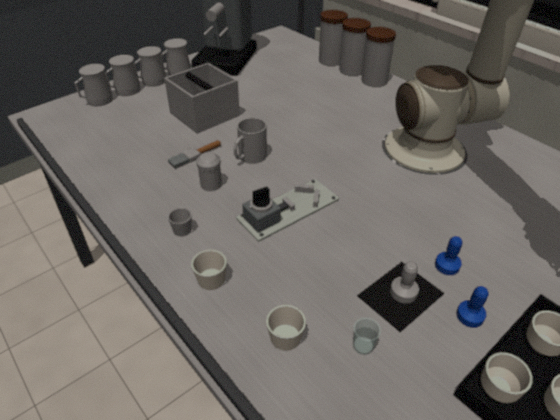

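The top view shows the real steel tamper on the black mat at (177,237), with blue look-alikes at (134,257) and (171,285). The clamp is at (298,237), its V end towards the robot and the knob at (300,208). The scene view agrees. I'm moving above the tamper with the tool aligned to the clamp.

```bash
python3 -m creep '[[[0,0,0,-0.185,1],[0,0,0,-0.185,1],[-0.045,-0.031,0,0,1],[-0.045,-0.031,0,0,1],[-0.045,-0.031,0,0,1]]]'; python3 -m creep '[[[-0.045,-0.031,0,0,1],[-0.045,-0.031,0,0,1],[-0.045,-0.031,0,0,1],[0,0,0,0,1]]]'
cat > meas.py <<'E'
from h import *
# tamper handle top + clamp from the given cameras
def handle(c,lo,hi,xy,r=0.03):
    p,d=camera(c); W,u,v=world(c,d)
    m=(W[:,2]>lo)&(W[:,2]<hi)&(np.hypot(W[:,0]-xy[0],W[:,1]-xy[1])<r)
    return W[m],u[m],v[m],p
E
python3 - <<'E'
from meas import *
s=state(); print(s['tcp_pos'],np.round(s['tcp_rot'],3),s['qpos'],s['time_s'])
for c in ('top','scene','wrist'):
    W,u,v,p=handle(c,.055,.12,(.487,.303),.04)
    cv2.imwrite(f'pics/{c}1.png',p[:,:,::-1])
    if len(W): print(c,len(W),W.min(0),W.max(0),W.mean(0), u.mean(),v.mean())
    for q in ('tamper','knob'): print([(np.round(r['location'],3).tolist(),round(r['confidence'],2)) for r in tip_of(c,q)][:3])
W,u,v,p=handle('top',.095,.125,(.582,-.067),.03)
if len(W): print('bar',len(W),W.mean(0),np.linalg.eigh(np.cov(W[:,:2].T)))
E
```

```text
time_s: 1.92
tcp_pos: [0.357, 0.4002, 0.2314]
tcp_rot: [[-0.999, 0.053, 0.0], [0.053, 0.999, 0.0], [-0.0, 0.0, -1.0]]
wrist_force: [0.8, 0.9, 0.4]
opening: 0.998
grip_force: 0.0
time_s: 2.42
tcp_pos: [0.4881, 0.2987, 0.2307]
tcp_rot: [[-0.998, 0.058, -0.0], [0.058, 0.998, -0.001], [0.0, -0.001, -1.0]]
wrist_force: [-0.7, 1.0, -0.1]
opening: 1.002
grip_force: 0.0
[0.48806823 0.29872588 0.23067202] [[-0.998  0.058 -0.   ]
 [ 0.058  0.998 -0.001]
 [ 0.    -0.001 -1.   ]] [ 5.49466595e-01  1.41583056e-01  2.34490716e-01  1.66431757e+00
 -4.58467747e-04  6.07632684e-01] 2.425
top 3 [0.48130521 0.29300866 0.09465353] [0.49574425 0.2966308  0.09930841] [0.48612549 0.29467301 0.09657024] 173.66666666666666 238.33333333333334
[([0.349, 0.322, -0.001], 0.45), ([0.488, 0.306, 0.008], 0.39)]
[([0.586, -0.067, 0.074], 0.58), ([0.75, -0.176, 0.0], 0.31)]
scene 280 [0.47625345 0.2922876  0.05549655] [0.50416108 0.3206235  0.09799398] [0.4951191  0.30881851 0.08218342] 408.9642857142857 271.9607142857143
[([0.431, 0.43, -0.003], 0.65), ([0.344, 0.321, 0.001], 0.64), ([0.489, 0.306, 0.007], 0.57)]
[([0.579, -0.064, 0.099], 0.7), ([0.581, -0.069, 0.071], 0.65), ([0.453, -0.06, 0.013], 0.33)]
wrist 902 [0.47441875 0.28954952 0.05780143] [0.50268432 0.31812881 0.09745843] [0.48578428 0.30375408 0.09000027] 282.1086474501109 198.58869179600887
[([0.347, 0.321, -0.006], 0.95), ([0.486, 0.305, -0.0], 0.87), ([0.427, 0.432, 0.001], 0.8)]
[]
bar 71 [ 0.5820461  -0.06605098  0.10832069] EighResult(eigenvalues=array([1.56938139e-05, 1.49505400e-04]), eigenvectors=array([[-0.19696014, -0.9804115 ],
       [-0.9804115 ,  0.19696014]]))
```

View pics/wrist1.png

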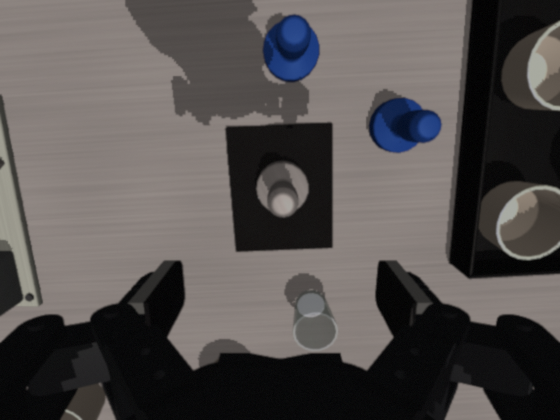

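The wrist view shows the steel tamper's handle centred on the mat at (283,200), which gives (0.4885, 0.304). The fingers have clear space around it, so I'm descending and gripping.

```bash
python3 -m creep '[[[0,0.0053,0.04,0,1],[0,0,0.05,0,1],[0,0,0.05,0,1],[0,0,0.037,0,1],[0,0,0,0,1]]]' ; python3 -m creep '[[[0,0,0,0,0.1],[0,0,0,0,0.1],[0,0,0,0,0.1],[0,0,0,0,0.1],[0,0,0,0,0.1]]]' 50
```

```text
time_s: 3.55
tcp_pos: [0.4842, 0.3055, 0.0516]
tcp_rot: [[-0.999, 0.053, -0.004], [0.053, 0.999, -0.003], [0.004, -0.003, -1.0]]
wrist_force: [-0.3, 0.2, 0.5]
opening: 0.999
grip_force: 0.0
time_s: 4.18
tcp_pos: [0.4867, 0.3063, 0.0557]
tcp_rot: [[-0.999, 0.054, 0.002], [0.054, 0.999, 0.0], [-0.002, 0.0, -1.0]]
wrist_force: [-0.3, -2.4, 6.0]
opening: 0.33
grip_force: 48.9
```

```bash
python3 -m creep '[[[0,0,-0.03,0,0.1],[0,0,-0.04,0,0.1],[0,0,-0.04,0,0.1],[0,0,-0.04,0,0.1],[-0.004,-0.04,0,0,0.1]]]' ; python3 -m creep '[[[-0.004,-0.054,0,0,0.1],[-0.004,-0.054,0,0,0.1],[-0.004,-0.054,0,0,0.1],[-0.004,-0.054,0,0,0.1],[-0.004,-0.054,0,0,0.1]]]';python3 -m creep '[[[-0.004,-0.054,0,0,0.1],[0,0,0,0,0.1],[0,0,0,0,0.1]]]'
python3 - <<'E'
from meas import *
s=state(); print(s['tcp_pos'],np.round(s['tcp_rot'],3),s['qpos'],s['opening'],s['grip_force'],s['wrist_force'])
for c in ('top','wrist','scene'):
    p,d=save(c,c+'2.png'); np.save(c+'2.npy',d)
    for q in ('tamper','knob_grip','nest','clamp','jaw'): print(c,q,[(np.round(r['location'],3).tolist(),round(r['confidence'],2)) for r in tip_of(c,q)][:2])
E
```

```text
time_s: 4.8
tcp_pos: [0.4889, 0.2679, 0.2076]
tcp_rot: [[-0.999, 0.051, 0.004], [0.051, 0.999, 0.003], [-0.004, 0.003, -1.0]]
wrist_force: [0.7, -0.9, -3.9]
opening: 0.328
grip_force: 50.6
time_s: 5.42
tcp_pos: [0.4931, -0.0061, 0.2044]
tcp_rot: [[-0.999, 0.054, 0.0], [0.054, 0.999, 0.0], [-0.0, 0.0, -1.0]]
wrist_force: [0.9, 0.6, -3.0]
opening: 0.331
grip_force: 50.7
time_s: 5.8
tcp_pos: [0.4943, -0.0586, 0.2043]
tcp_rot: [[-0.999, 0.055, -0.0], [0.055, 0.999, 0.0], [0.0, 0.0, -1.0]]
wrist_force: [-0.1, -0.4, -3.7]
opening: 0.332
grip_force: 50.9
[ 0.49433648 -0.05864594  0.20427936] [[-0.999  0.055 -0.   ]
 [ 0.055  0.999  0.   ]
 [ 0.     0.    -1.   ]] [-1.18264333e-01 -4.60709033e-02 -1.16646174e-02  1.60543678e+00
  3.15419765e-04 -6.35149067e-02] 0.33172298352865426 50.88446017296519 [-0.13645118 -0.39909038 -3.66438235]
top tamper [([0.426, 0.438, -0.002], 0.79), ([0.348, 0.321, -0.0], 0.71)]
top knob_grip [([0.58, -0.065, 0.098], 0.5)]
top nest []
top clamp []
top jaw []
wrist tamper [([0.494, -0.056, 0.15], 0.75)]
wrist knob_grip []
wrist nest []
wrist clamp [([0.493, -0.062, 0.001], 0.91)]
wrist jaw [([0.492, -0.06, 0.02], 0.62)]
scene tamper [([0.429, 0.428, -0.0], 0.9), ([0.498, -0.06, 0.155], 0.89)]
scene knob_grip [([0.579, -0.063, 0.1], 0.61)]
scene nest [([0.45, -0.057, 0.013], 0.57), ([0.498, -0.062, 0.004], 0.38)]
scene clamp [([0.496, -0.059, 0.003], 0.74)]
scene jaw [([0.499, -0.06, 0.02], 0.49)]
```

View pics/wrist2.png

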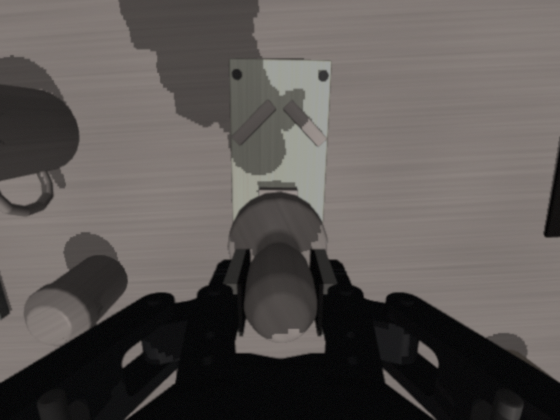

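The wrist view shows the tamper held, its foot at (278,235). Ahead of it are the jaw face at (277,187), the V walls at (254,122) and (305,122), and the bed's end corners at (232,61) and (330,61). The tool yaw is close to the clamp's. Next I'll fit the bed edges and the foot.

Run:
```python
from h import *
s=state(); T=np.array(s['tcp_pos']);R=np.array(s['tcp_rot'])
p=cv2.imread('pics/wrist2.png');d=np.load('wrist2.npy')
W,u,v=world('wrist',d); L=(W-T)@R  # tool coords
# bed: z in .006-.014 (depth), tool frame
m=(np.abs(W[:,2]-.010)<.0035)&(v<215)&(abs(u-280)<70)
print('bed z',np.median(W[m,2]), 'table z',np.median(W[(v<60)&(u>400),2]))
B=L[m]; xs=np.linspace(B[:,0].min()+.004,B[:,0].max()-.004,25); lo=[];hi=[];xx=[]
for a,b in zip(xs[:-1],xs[1:]):
    q=B[(B[:,0]>=a)&(B[:,0]<b),1]
    if len(q)>5: xx.append((a+b)/2);lo.append(q.min());hi.append(q.max())
xx=np.array(xx);lo=np.array(lo);hi=np.array(hi)
ok=abs(hi-lo-np.median(hi-lo))<.003
mid=(lo+hi)/2;f=np.polyfit(xx[ok],mid[ok],1)
print('width',np.median(hi-lo),'mid line tool y = ',f, ok.sum(), 'ends x',B[:,0].min(),B[:,0].max())
xe=np.percentile([B[abs(B[:,1]-f[1]-o)<.003,0].max() for o in np.linspace(-.03,.03,9)],50)
c=np.array([xe-.085, f[0]*(xe-.085)+f[1]]); print('end x',xe,'nest tool xy',c,'world',T+R@np.r_[c,0.])
# walls, top at z .03
m=(np.abs(W[:,2]-.030)<.003)&(v<160)&(abs(u-280)<70); print('walls',m.sum(),L[m].min(0),L[m].max(0))
# jaw top
m=(W[:,2]>.024)&(W[:,2]<.045)&(v>175)&(v<195)&(abs(u-278)<25); print('jaw',m.sum(),L[m].min(0),L[m].max(0))
# foot top surface
m=(L[:,2]>-.03)&(L[:,2]<.06)&(abs(L[:,1])<.04)&(abs(L[:,0])<.045)&(v<250)
F=L[m]; h=np.median(F[:,2]); print('foot',m.sum(),h,F.min(0),F.max(0))
G=F[F[:,2]>h-.006]
e=[];
for y in np.linspace(-.022,.022,23):
    q=G[abs(G[:,1]-y)<.0015]
    if len(q): e.append([q[:,0].max(),y])
e=np.array(e);A=np.c_[2*e,np.ones(len(e))];k=np.linalg.lstsq(A,(e**2).sum(1),rcond=None)[0];print('circle',k[:2],np.sqrt(k[2]+k[0]**2+k[1]**2))
print('y ext',G[:,1].min(),G[:,1].max())
```

```text
bed z 0.009428707163931405 table z -0.0005914055127125839
width 0.09926211547605399 mid line tool y =  [ 0.01609153 -0.00242412] 24 ends x -0.030970136746277094 0.12632296328286052
end x 0.1251979270922211 nest tool xy [ 0.04019793 -0.00177728] world [ 0.45419455 -0.05824034  0.20429217]
walls 1359 [ 0.04460047 -0.04732902  0.17252011] [0.08617129 0.04424506 0.17727373]
jaw 155 [-0.00405627 -0.02231088  0.1740611 ] [0.00104402 0.01714874 0.17971052]
foot 4638 0.027040724564775593 [-0.00465745 -0.03073675 -0.0094838 ] [0.02650113 0.02643894 0.04816391]
circle [-0.00492535 -0.00195989] 0.031290687381515324
y ext -0.030736747555378644 0.0264389357756777
```

```bash
python3 -m creep '[[[0.04,0,0,0,0.1],[0,0,0.04,0,0.1],[0,0,0.04,0,0.1],[0,0,0.03,0,0.1],[0,0,0.02,0,0.1]]]' ; python3 -m creep '[[[0,0,0.006,0,0.1],[0,0,0,0,0.1],[0,0,0,0,0.1]]]'
python3 - <<'E'
from meas import *
s=state(); print(s['tcp_pos'],s['wrist_force'])
for c in ('wrist','scene'):
    p,d=save(c,c+'3.png'); np.save(c+'3.npy',d)
    for q in ('tamper','nest'): print(c,q,[(np.round(r['location'],3).tolist(),round(r['confidence'],2)) for r in tip_of(c,q)][:3])
E
```

```text
time_s: 7.32
tcp_pos: [0.4539, -0.0564, 0.0728]
tcp_rot: [[-0.999, 0.054, -0.001], [0.054, 0.999, 0.0], [0.001, 0.0, -1.0]]
wrist_force: [0.2, -0.4, -3.4]
opening: 0.333
grip_force: 50.3
time_s: 7.7
tcp_pos: [0.4551, -0.0565, 0.0693]
tcp_rot: [[-0.999, 0.054, 0.002], [0.054, 0.999, -0.0], [-0.002, -0.0, -1.0]]
wrist_force: [-0.2, 0.7, -3.6]
opening: 0.332
grip_force: 50.3
[ 0.45510272 -0.0565207   0.06934543] [-0.24597375  0.68735992 -3.56990644]
wrist tamper [([0.456, -0.058, 0.017], 0.88)]
wrist nest []
scene tamper [([0.347, 0.324, 0.001], 0.88), ([0.456, -0.059, 0.017], 0.74), ([0.432, 0.428, -0.002], 0.71)]
scene nest [([0.456, -0.056, 0.023], 0.71)]
```

View pics/wrist3.png

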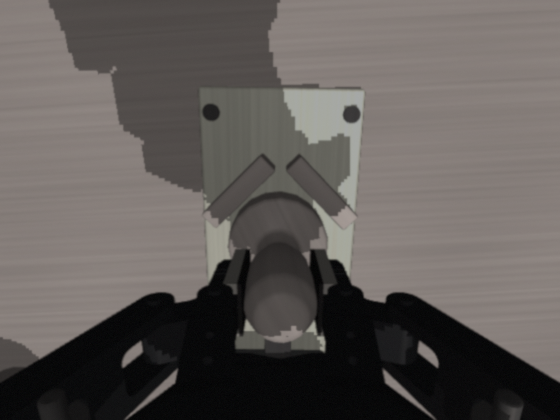

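The foot, at (279,225), sits just in front of the V and centred between the walls. I'm lowering gently until it touches.

```bash
python3 -m creep '[[[0,0,0.005,0,0.1],[0,0,0.003,0,0.1],[0,0,0,0,0.1],[0,0,0,0,0.1]]]' ; python3 -m creep '[[[0,0,0.001,0,0.1],[0,0,0.001,0,0.1],[0,0,0,0,0.1],[0,0,0,0,0.1]]]'
```

```text
time_s: 8.5
tcp_pos: [0.4545, -0.0564, 0.0602]
tcp_rot: [[-0.999, 0.054, -0.0], [0.054, 0.999, 0.0], [0.0, 0.0, -1.0]]
wrist_force: [-0.2, -0.6, -2.8]
opening: 0.332
grip_force: 50.3
time_s: 9.0
tcp_pos: [0.455, -0.0566, 0.0596]
tcp_rot: [[-0.999, 0.054, 0.002], [0.054, 0.999, -0.0], [-0.002, -0.0, -1.0]]
wrist_force: [-2.4, -0.9, 6.8]
opening: 0.326
grip_force: 50.6
```

```bash
python3 -m creep '[[[0,0,-0.0005,0,0.4],[0,0,0,0,0.5],[0,0,0,0,0.6],[0,0,0,0,0.7],[0,0,0,0,0.7]]]' ; python3 -m creep '[[[0,0,-0.03,0,0.7],[0,0,-0.05,0,1],[0,0,-0.05,0,1],[0,0,0,0,1],[0,0,0,0,1]]]'
python3 - <<'E'
from meas import *
s=state(); T=np.array(s['tcp_pos']);R=np.array(s['tcp_rot']);print(T,s['qpos'])
p,d=save('wrist','wrist4.png')
W,u,v=world('wrist',d);L=W
for c in ('wrist','scene','top'):
    if c!='wrist': p,d=camera(c); W,u,v=world(c,d)
    for q in ('tamper','nest','jaw','knob','knob_grip'): print(c,q,[(np.round(r['location'],3).tolist(),round(r['confidence'],2)) for r in tip_of(c,q)][:2])
    m=(W[:,2]>.07)&(W[:,2]<.105)&(np.hypot(W[:,0]-.455,W[:,1]+.058)<.03); 
    if m.any(): print('handle',m.sum(),(W[m].min(0)+W[m].max(0))/2,W[m].max(0))
    m=(W[:,2]>.104)&(W[:,2]<.115)&(np.hypot(W[:,0]-.582,W[:,1]+.066)<.03)
    if m.sum()>5:
        print('bar',m.sum(),cv2.minAreaRect(W[m][:,:2].astype(np.float32)*1000))
E
```

```text
time_s: 9.62
tcp_pos: [0.4545, -0.0564, 0.0587]
tcp_rot: [[-0.999, 0.054, -0.0], [0.054, 0.999, 0.0], [0.0, 0.0, -1.0]]
wrist_force: [-0.5, -0.6, -0.1]
opening: 0.702
grip_force: 0.0
time_s: 10.25
tcp_pos: [0.4545, -0.0564, 0.1883]
tcp_rot: [[-0.999, 0.054, -0.0], [0.054, 0.999, 0.0], [0.0, 0.0, -1.0]]
wrist_force: [0.4, 0.4, -0.9]
opening: 1.002
grip_force: 0.0
[ 0.45448469 -0.05643089  0.18830583] [-1.23539941e-01 -1.43956474e-01 -1.32866261e-01  1.58217923e+00
  1.22365345e-05 -6.97256779e-02]
wrist tamper [([0.454, -0.053, 0.006], 0.88)]
wrist nest [([0.494, -0.061, 0.018], 0.31)]
wrist jaw [([0.493, -0.061, 0.021], 0.68)]
wrist knob [([0.58, -0.065, 0.071], 0.92)]
wrist knob_grip [([0.584, -0.067, 0.101], 0.95)]
handle 1227 [ 0.45580198 -0.05852344  0.08532211] [ 0.47013401 -0.04418385  0.10045021]
bar 244 ((568.0777587890625, -63.1346435546875), (13.911243438720703, 13.693314552307129), 76.49275207519531)
scene tamper [([0.343, 0.319, -0.0], 0.91), ([0.431, 0.427, -0.004], 0.75)]
scene nest [([0.452, -0.061, 0.013], 0.77)]
scene jaw [([0.496, -0.06, 0.019], 0.51), ([0.452, -0.059, 0.01], 0.27)]
scene knob [([0.581, -0.068, 0.069], 0.74)]
scene knob_grip [([0.579, -0.064, 0.1], 0.83)]
handle 153 [ 0.45921513 -0.05370963  0.08568526] [ 0.47278568 -0.04002872  0.10128048]
bar 75 ((583.86572265625, -63.24526596069336), (14.452564239501953, 40.69651794433594), 81.77040100097656)
top tamper [([0.426, 0.436, -0.002], 0.75), ([0.348, 0.322, 0.0], 0.63)]
top nest []
top jaw []
top knob [([0.584, -0.068, 0.071], 0.65)]
top knob_grip [([0.58, -0.066, 0.099], 0.71), ([0.552, -0.414, 0.002], 0.57)]
bar 60 ((582.7327270507812, -66.09632873535156), (13.4487886428833, 40.8857421875), 79.21318054199219)
```

View pics/wrist4.png

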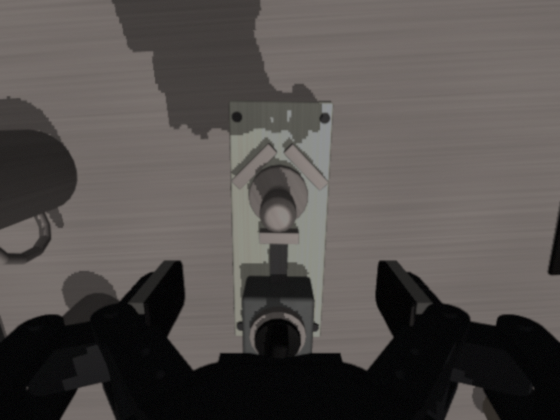

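The tamper stands upright and free, with its foot at (277,193) against the V and the jaw at (278,237) behind it. The knob is at (278,335). The bar's yaw is about 169.5°, so I need +0.13 rad. I'm hovering over the knob next.

```bash
python3 -m creep '[[[0,0,0,0.13,1],[-0.043,0.0046,0,0,1],[-0.042,0.0046,0,0,1],[-0.042,0.0046,0,0,1],[0,0,0,0,1]]]'
python3 - <<'E'
from meas import *
p,d=camera('wrist')
s=state(); T=np.array(s['tcp_pos']);R=np.array(s['tcp_rot']);print(T,np.round(R,3).tolist(),s['qpos'])
cv2.imwrite('pics/wrist5.png',p[:,:,::-1])
W,u,v=world('wrist',d);L=(W-T)@R
for q in ('knob','knob_grip'): print(q,[(np.round((np.array(r['location'])-T)@R,3).tolist(),round(r['confidence'],2)) for r in tip_of('wrist',q)][:2])
m=(W[:,2]>.105)&(W[:,2]<.113)&(np.hypot(W[:,0]-.582,W[:,1]+.066)<.03)
if m.sum()>5: print('bar tool mm',m.sum(),np.median(W[m,2]),cv2.minAreaRect(L[m][:,:2].astype(np.float32)*1000))
E
```

```text
time_s: 11.78
tcp_pos: [0.5835, -0.0661, 0.1867]
tcp_rot: [[-0.983, 0.183, -0.002], [0.183, 0.983, 0.0], [0.003, -0.0, -1.0]]
wrist_force: [-0.8, 0.5, -0.2]
opening: 0.998
grip_force: 0.0
[ 0.58230671 -0.06610285  0.18748286] [[-0.983, 0.183, -0.002], [0.183, 0.983, 0.0], [0.002, -0.0, -1.0]] [-1.13036022e-01  1.64216558e-01  1.76237114e-01  1.58505228e+00
  1.97524216e-06  7.06533131e-02]
knob [([0.001, -0.005, 0.116], 0.95), ([0.11, -0.266, 0.189], 0.53)]
knob_grip [([0.002, -0.001, 0.087], 0.58), ([-0.051, -0.199, 0.184], 0.48)]
bar tool mm 1044 0.1089478474592719 ((0.7233161926269531, 0.1700434684753418), (41.1459846496582, 13.30339527130127), 0.3993518352508545)
```

View pics/wrist5.png

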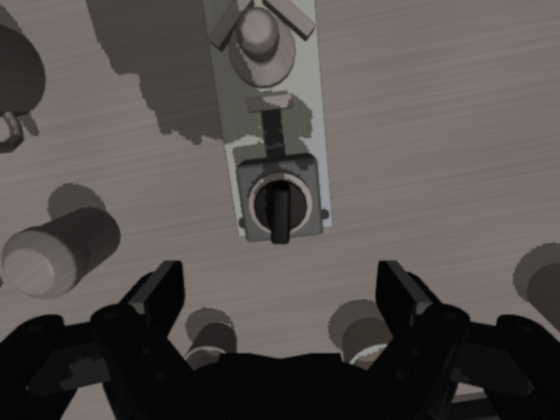

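The bar, at (280,215), lies exactly along the tool's x axis and centred (under 1 mm and 0.4° off). I'm descending and gripping it.

```bash
python3 -m creep '[[[0,0,0.04,0,1],[0,0,0.04,0,1],[0,0,0.02,0,1],[0,0,0.0035,0,0.6],[0,0,0,0,0.05]]]' ; python3 -m creep '[[[0,0,0,0,0.05],[0,0,0,0,0.05],[0,0,0,0,0.05],[0,0,0,0,0.05],[0,0,0,0,0.05]]]' 40; python3 -c "
from bench import *
s=state();print(s['moment'],s['qpos'],s['wrist_force'])"
```

```text
time_s: 12.55
tcp_pos: [0.5819, -0.0661, 0.0866]
tcp_rot: [[-0.983, 0.183, 0.001], [0.183, 0.983, -0.0], [-0.001, 0.0, -1.0]]
wrist_force: [0.2, 0.9, 1.0]
opening: 0.605
grip_force: 0.0
time_s: 13.18
tcp_pos: [0.5824, -0.0658, 0.0865]
tcp_rot: [[-0.983, 0.183, 0.002], [0.183, 0.983, 0.0], [-0.002, 0.001, -1.0]]
wrist_force: [-1.3, 2.2, 6.1]
opening: 0.154
grip_force: 43.0
[ 0.42499454  0.18881294 -0.03618326] [-1.12796776e-01  1.64180730e-01 -1.83048707e-02  1.38657475e+00
  5.96972405e-04  7.07418303e-02] [-1.25781352  2.17557953  6.12461337]
```

```bash
cat > st.py <<'E'
from bench import *
import numpy as np
s=state();R=s['tcp_rot'];print('yaw',round(np.degrees(np.arctan2(R[1][0],R[0][0])),1),'mom',np.round(s['moment'],3),'eff6',round(s['effort'][5],3),'q6',round(s['qpos'][5],3))
E
python3 st.py; python3 -m creep '[[[0,0,0,0.16,0.05],[0,0,0,0.16,0.05],[0,0,0,0.16,0.05]]]'|head -2; python3 st.py;python3 -m creep '[[[0,0,0,0.16,0.05],[0,0,0,0.16,0.05],[0,0,0,0.16,0.05]]]'; python3 st.py
python3 -m creep '[[[0,0,0,0.08,0.05],[0,0,0,0,0.05]]]'|head -1; python3 st.py
```

```text
yaw 169.5 mom [ 0.425  0.189 -0.036] eff6 -0.031 q6 0.071
time_s: 13.55
tcp_pos: [0.5824, -0.0658, 0.0865]
yaw 141.7 mom [0.376 0.278 0.14 ] eff6 -2.003 q6 0.556
time_s: 13.92
tcp_pos: [0.5824, -0.0659, 0.0865]
tcp_rot: [[-0.41, 0.912, 0.002], [0.912, 0.41, 0.0], [-0.0, 0.002, -1.0]]
wrist_force: [-1.5, 1.8, 6.0]
opening: 0.156
grip_force: 43.0
yaw 114.2 mom [0.393 0.321 0.087] eff6 -2.002 q6 1.036
time_s: 14.18
yaw 109.8 mom [ 0.43   0.294 -0.08 ] eff6 0.426 q6 1.112
```

```bash
for i in 1 2 3; do python3 -m creep '[[[0,0,0,0.08,0.05]]]'|head -1; python3 st.py; python3 -m creep '[[[0,0,0,0,0.05]]]'>/dev/null; python3 st.py; done
```

```text
time_s: 14.3
yaw 105.2 mom [0.358 0.338 0.113] eff6 -1.451 q6 1.192
yaw 105.2 mom [ 0.364  0.367 -0.127] eff6 0.389 q6 1.192
time_s: 14.55
yaw 100.6 mom [0.379 0.388 0.142] eff6 -1.452 q6 1.272
yaw 100.7 mom [ 0.405  0.299 -0.111] eff6 0.389 q6 1.272
time_s: 14.8
yaw 96.1 mom [0.376 0.338 0.121] eff6 -1.452 q6 1.352
yaw 96.1 mom [ 0.394  0.282 -0.078] eff6 0.39 q6 1.352
```

```bash
for i in 1 2 3 4; do python3 -m creep '[[[0,0,0,0.07,0.05]]]'>/dev/null; python3 st.py; done
```

```text
yaw 92.1 mom [0.395 0.369 0.1  ] eff6 -1.243 q6 1.422
yaw 88.0 mom [0.393 0.341 0.125] eff6 -0.825 q6 1.493
yaw 84.0 mom [0.444 0.413 0.167] eff6 -0.81 q6 1.563
yaw 80.0 mom [0.393 0.35  0.088] eff6 -0.81 q6 1.633
```

```bash
for i in 1 2 3; do python3 -m creep '[[[0,0,0,0.07,0.05]]]'>/dev/null; python3 st.py; done
```

```text
yaw 76.0 mom [0.408 0.428 0.095] eff6 -0.81 q6 1.703
yaw 72.0 mom [0.423 0.397 0.121] eff6 -0.81 q6 1.773
yaw 67.9 mom [0.41  0.376 0.147] eff6 -0.794 q6 1.843
```

```bash
for i in 1 2 3; do python3 -m creep '[[[0,0,0,0.07,0.05]]]'>/dev/null; python3 st.py; done
```

```text
yaw 63.9 mom [0.463 0.451 0.197] eff6 -0.755 q6 1.913
yaw 59.9 mom [0.484 0.446 0.284] eff6 -0.696 q6 1.983
yaw 55.9 mom [0.531 0.462 0.302] eff6 -0.622 q6 2.053
```

The torque began climbing at about yaw 67°, so the jaw is tight. I'll continue over the crest.

```bash
for i in 1 2 3 4; do python3 -m creep '[[[0,0,0,0.07,0.05]]]'>/dev/null; python3 st.py; done
```

```text
yaw 51.9 mom [0.418 0.405 0.245] eff6 -0.701 q6 2.123
yaw 47.9 mom [0.5   0.373 0.172] eff6 -0.77 q6 2.193
yaw 43.9 mom [0.498 0.444 0.124] eff6 -0.811 q6 2.263
yaw 39.9 mom [0.496 0.389 0.125] eff6 -0.857 q6 2.333
```

```bash
python3 -m creep '[[[0,0,0,0.02,0.05],[0,0,0,0,0.05],[0,0,0,0,0.3],[0,0,0,0,0.5],[0,0,0,0,0.5]]]'; python3 st.py; python3 -m creep '[[[0,0,-0.04,0,0.5],[0,0,-0.05,0,0.5],[0,0,-0.04,0,0.7],[0,0,0,0,1],[0,0,0,0,1]]]'
python3 - <<'E'
from meas import *
s=state(); T=np.array(s['tcp_pos']);R=np.array(s['tcp_rot']);print(T)
for c in ('wrist','scene'):
    p,d=camera(c);W,u,v=world(c,d)
    cv2.imwrite('pics/%s6.png'%c,p[:,:,::-1])
    for q in ('tamper','nest','jaw'): print(c,q,[(np.round(r['location'],3).tolist(),round(r['confidence'],2)) for r in tip_of(c,q)][:3])
    m=(W[:,2]>.105)&(W[:,2]<.113)&(np.hypot(W[:,0]-.582,W[:,1]+.066)<.03)
    if m.sum()>5: print('bar',m.sum(),cv2.minAreaRect(W[m][:,:2].astype(np.float32)*1000))
    # collar rim incl. tab at z~.07
    m=(W[:,2]>.066)&(W[:,2]<.0735);r=np.hypot(W[:,0]-.5825,W[:,1]+.066);m&=(r<.04)&(r>.029)
    if m.any(): a=np.degrees(np.arctan2(W[m,1]+.066,W[m,0]-.5825));print('tab',m.sum(),np.median(a),a.min(),a.max())
a=cv2.resize(cv2.imread('pics/scene6.png')[150:290,200:360],None,fx=3.5,fy=3.5); cv2.imwrite('pics/crop6.png',a)
E
```

```text
time_s: 17.3
tcp_pos: [0.5818, -0.0661, 0.0851]
tcp_rot: [[0.779, 0.627, -0.0], [0.627, -0.779, -0.0], [-0.0, -0.0, -1.0]]
wrist_force: [0.2, -1.3, 0.6]
opening: 0.502
grip_force: 0.0
yaw 38.8 mom [-0.023  0.059  0.02 ] eff6 -0.0 q6 2.351
time_s: 17.92
tcp_pos: [0.5818, -0.0661, 0.2145]
tcp_rot: [[0.779, 0.627, -0.001], [0.627, -0.779, 0.0], [-0.001, -0.001, -1.0]]
wrist_force: [-0.4, 0.4, -0.4]
opening: 1.001
grip_force: 0.0
[ 0.58180885 -0.06611583  0.21445461]
wrist tamper [([0.451, -0.057, 0.003], 0.83), ([0.582, -0.068, 0.101], 0.26)]
wrist nest []
wrist jaw [([0.482, -0.062, 0.018], 0.78), ([0.58, -0.066, 0.068], 0.35)]
bar 835 ((583.5413208007812, -65.39122009277344), (40.696651458740234, 13.763199806213379), 39.293617248535156)
tab 8 -116.80206355762394 -120.96803058209255 -113.71971139128388
scene tamper [([0.345, 0.322, 0.0], 0.96), ([0.429, 0.432, -0.001], 0.94), ([0.456, -0.059, 0.012], 0.62)]
scene nest [([0.452, -0.061, 0.013], 0.86)]
scene jaw [([0.485, -0.058, 0.02], 0.72), ([0.449, -0.059, 0.012], 0.49)]
bar 68 ((583.6572875976562, -63.37593078613281), (43.31003189086914, 13.972712516784668), 39.52671432495117)
tab 5 41.8461477382283 27.204406620467527 106.15913087109205
```

View pics/wrist6.png

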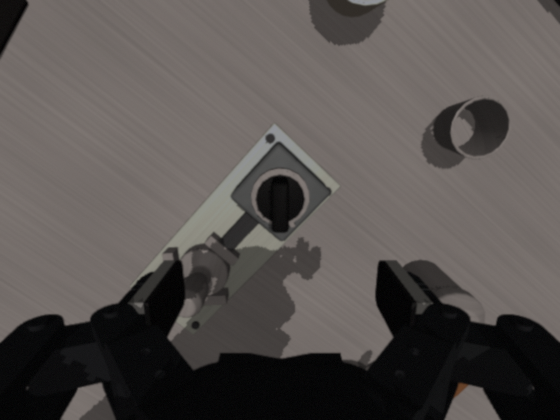

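View pics/crop6.png

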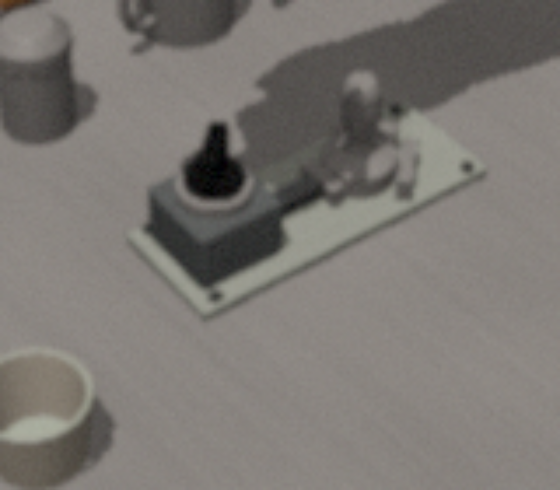

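The knob now sits about 24–28° past the collar, which is one click: the bar is at yaw 39° and the collar tab at −117° (= 63° − 180°). The torque peak agrees. The tamper stands upright against the V with the jaw on it, the hand is clear, and the neighbouring things in view look undisturbed. I'm handing it in.

```bash
python3 -c "
from bench import *
print(finish_job())"
```

```text
the job is handed in; nothing more can be done
None
```

I clamped the tamper upright in the V nest, turned the knob one click, took the hand clear and handed the job in at about 18 s; the hand-in gave no verdict.

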